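# Fit the sample carousel on the autosampler's square spindle

### The job

Put the large sample carousel (the one with the bar handle) on the square drive spindle in the autosampler's well, fully home on its flange, and turn it so that its index lug points at the mark on the front of the deck. The spindle may have stopped at any angle, so find the fit by feel: do not force the carousel down or drop it, and leave it released and the other things on the bench where they are.

Things in the scene. Friction and masses are not known exactly. Their poses are not given: they have to be found in the camera images.
- carousel: Large sample carousel, loose, about 0.42 kg, white and grey plastic: upper plate 170 mm across, its top 50 mm above the underside, lower plate 160 mm across, a ring of 20 tube sleeves with rims 54 mm up. It stands on its underside on the bench. Origin: centre of the underside; z is up. In the underside's middle is a square socket, 22 mm wide (sides along x and y), 32 mm deep, chamfered.
- handle (a point): A point on the carousel's axis, 80 mm above its underside, in its bar handle: an upright slab 64 mm long (along the carousel's x), 16 mm thick (along its y), standing from 50 to 100 mm above the underside. Grip it across its thickness. Same axes as the carousel.
- lug (a point): The carousel's index lug, the only projection of the upper plate's rim: 12 mm wide, reaching 95 mm from the axis. This point lies on the carousel's -x side, 90 mm from its axis and 47 mm above its underside.
- sampler: Autosampler, immovable, its place varies: white housing 350 (x) by 280 mm (y), deck 100 mm high, in it a round well 210 mm across and 30 mm deep, centred 45 mm towards -x from the housing's centre. Behind the well (x 90 to 175 mm) a tower rises to 140 mm, with a needle arm parked over it, up to 222 mm. Origin: centre of the underside; -x is its front, z up.
- seat (a point): Where the centre of the carousel's underside belongs: on the spindle's vertical axis, on top of the round spindle flange (70 mm across), 78 mm above the bench and 22 mm below the deck. Fixed to the housing, with the housing's axes.
- spindle_tip (a point): Top of the spindle, 28 mm above the seat: steel, 20 mm square and 22 mm high, with a round cone on top (6 mm high, 19.6 to 13 mm across). The square's own angle is random and not reported. Unmatched, the carousel rests 22 mm above the seat on the square's corners; within about 0.1 rad of a match it goes down. The spindle turns with about 0.15 N m friction and stays where left.
- mark (a point): The index mark: a raised black line 18 mm long on the deck at the front (-x) edge of the well. This point lies 90 mm from the spindle's axis towards the mark, at deck height: seen from above, the lug's place when the carousel is set right. The carousel's yaw then equals the sampler's.
- small_carousel: Another carousel, not to be used: 126 mm across, 12 sleeves, a round knob 34 mm across, 82 mm high in all, loose, same materials. Origin: centre of the underside.
- tube_rack: White wire tube rack, loose, 112 mm (x) by 62 mm (y), 62 mm high, with three capped tubes up to 95 mm high. Origin: centre of the underside.
- spray_can: Green can, loose, 60 mm across and 190 mm high. Origin: centre of the underside.
- cap_jar: Brown glass jar with a white lid, loose, 72 mm across and 85 mm high. Origin: centre of the underside.
- reagent_bottle: White reagent bottle with a black cap, loose, 48 mm across and 75 mm high. Origin: centre of the underside.
Not all that is in view belongs to the job. Leave any red look-alike of the carousel alone.

How it is judged:
By the outcome, as a careful person would: the job done as asked, in the order asked, and still so for the second after the job is handed in, with the robot touching nothing.
It also fails if it takes over 64 s, if anything falls off the work surface, if the arm or the gripper's body presses on something with over 40 N, if the wrist force passes 120 N, or if a joint passes its speed limit or range.

### The arm

A 6-joint arm with a two-finger parallel gripper is mounted at the origin on the work surface. World frame = base frame: x ahead of the robot, y to its left, z up, the work surface at z = 0. Lengths are in m, angles in degrees, forces in N, time in s.
With the tool pointing down it reaches from about 0.25 to 0.8 m from the base axis. Payload 3.9 kg.
Tool frame: the origin (TCP) lies at the very end of the fingers, on their centre line; the grasp point (between the pads) lies 19 mm behind it; z points along the fingers, y is the line along which they close (so a half turn about z gives the same grasp; the last joint's range is limited). The gripper opens to 85 mm and grips with 20 to 120 N. Pads are 22 mm wide; open, the fingers measure 114 mm over their backs; the gripper's body (76 mm by 85 mm) begins 54 mm behind the grasp point. The pads swing forward as they close: fully open they stand 13 mm farther back than shut.
Start: joints at [-64.057, 14.897, -7.913, 67.191, 0, 90], TCP at [0.23, -0.472, 0.231] pointing down, gripper open.
Joint ranges: [-159.42, 159.42], [-47.68, 98.78], [-73.54, 78.23], [-108.79, 121.32], [-90, 84.71], [-180, 180]. Speed limits (degrees/s): [147.25, 147.25, 180, 180, 180, 180].

### API

Orientations are given as a 3x3 rotation matrix whose columns are the frame's x, y, z axes.
In Python, from workcell import arm, state, imaging gives the robot as it stands. The module is installed in compiled form; this text tells all that it offers. Calls block until the motion is done:
- arm.movep(position, orientation): joint-space move of the TCP to a pose.
- arm.movel(position, feed=0.15, ori=None): straight line of the TCP; ori=None keeps the orientation; feed is the mean speed in m/s.
- arm.move_joints(angles): joint-space move.
- arm.set_gripper(opening, force=None): finger opening in m; force is the grip in N (None keeps the last); returns when the fingers have stopped.
- arm.sleep(seconds).
- arm.ik(position, orientation): joint angles nearest the present ones, or None.
- state(): the state.
- imaging.capture(name): name is "scene" or "top" or "wrist"; returns a dict with "pixels" (420x560x3 uint8, red, green, blue), "vertical_fov" (degrees; the focal length in pixels is half the picture's height over the tangent of half this angle, whatever the lens; pixels are square), "cx", "cy" (the principal point, pixels), "R" (3x3) and "t" (3): a world point X has camera coordinates R X + t; the wrist camera has in their place "hand_eye" (4x4, takes a point from camera to tool coordinates, whose origin is the TCP and whose axes are the flange's). Camera axes: x right, y down, z forward; pixel columns grow to the right and rows downward; lengths in m; the calibration is good to about 2 mm. A picture is of the moment at which its call begins: read the wrist's pose just before it. There is no depth.
A pose or a line that the arm cannot do raises arm.PlanningError and nothing moves.
- arm.sign_off(): hands the job in; it is judged then, once.
The state is a dict: "t": time; "joint_pos": joint angles; "qvel": joint speeds; "tau": joint torques, N m; "tool_pos": TCP position; "tool_rot": TCP orientation; "force": force on the tool from outside, world axes, zero at the start; "wrist_torque": the same for the moment, N m; "opening": finger opening in m; "finger_force": force on a finger pad.
Only numpy, scipy, OpenCV 4.12 (cv2) and the standard library are available. Lean on these libraries where they do the work, as an engineer would, in place of code of your own. Each camera call takes 0.05 s, during which the arm holds its last target. There are 200 camera calls.

## Working session

There is one attempt and no reset: what is moved stays moved. The work goes in short steps, each a Python script; the robot and the scene stay as the last script left them, time stands still between calls to the robot, and variables do not carry over. Pictures are saved under pics/ and viewed, at most 10 in all, crops included, and the job is handed in when it is done.

```bash
mkdir -p pics; python3 - <<'E'
from workcell import arm,state,imaging
import cv2,numpy as np
for n in("scene","top","wrist"):
    d=imaging.capture(n); cv2.imwrite(f"pics/{n}0.png",d["pixels"][:,:,::-1])
    print(n,{k:(np.round(v,4).tolist() if not isinstance(v,float) else v) for k,v in d.items() if k!="pixels"})
print(state())
E
```

```text
scene {'vertical_fov': 54.68250671377917, 'cx': 283.96616938318516, 'cy': 217.94887362651446, 'R': [[0.7375, 0.6753, -0.0084], [0.4685, -0.5205, -0.7138], [-0.4864, 0.5225, -0.7003]], 't': [-0.2944, -0.2307, 1.49]}
top {'vertical_fov': 49.23691608820607, 'cx': 276.8115824798954, 'cy': 204.0108078368059, 'R': [[0.0129, -0.9996, 0.0256], [-0.99, -0.0163, -0.1398], [0.1402, -0.0236, -0.9898]], 't': [-0.1233, 0.51, 1.2317]}
wrist {'vertical_fov': 65.83075375038638, 'cx': 283.5041891734065, 'cy': 204.78349484159506, 'hand_eye': [[0.0001, -0.9447, -0.328, 0.0842], [1.0, 0.0004, -0.0006, 0.0012], [0.0007, -0.328, 0.9447, -0.1425], [0.0, 0.0, 0.0, 1.0]]}
{'t': 0.15, 'joint_pos': array([-6.40554272e+01,  1.49257713e+01, -7.96839920e+00,  6.71915216e+01,
        1.49753663e-03,  8.99999802e+01]), 'qvel': array([-0.06819718, -0.18089391,  0.18245812,  0.00716643, -0.04247506,
        0.04683998]), 'tau': array([-1.49839098e-04, -4.06006050e+01,  2.54166573e+01,  1.26904572e-02,
        5.26614656e-05,  1.42016515e-05]), 'tool_pos': array([ 0.22946361, -0.47160841,  0.2306707 ]), 'tool_rot': array([[ 8.99217566e-01,  4.37501282e-01, -6.30827606e-04],
       [ 4.37501736e-01, -8.99216543e-01,  1.35631157e-03],
       [ 2.61374321e-05, -1.49560736e-03, -9.99998881e-01]]), 'force': array([ 0.53052134, -0.08061999,  0.69781595]), 'wrist_torque': array([-0.0045824 , -0.03124115, -0.02329565]), 'finger_force': 0.0, 'opening': 0.08568613869688653}
```

View pics/top0.png

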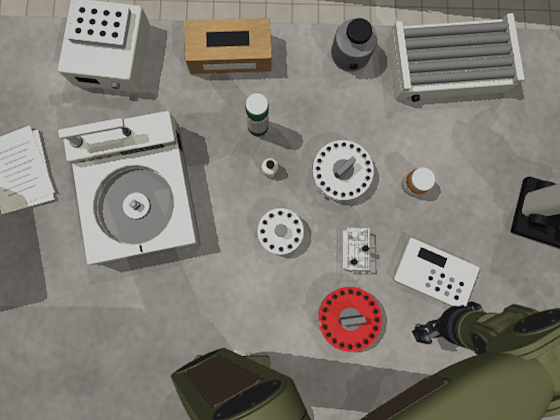

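View pics/scene0.png

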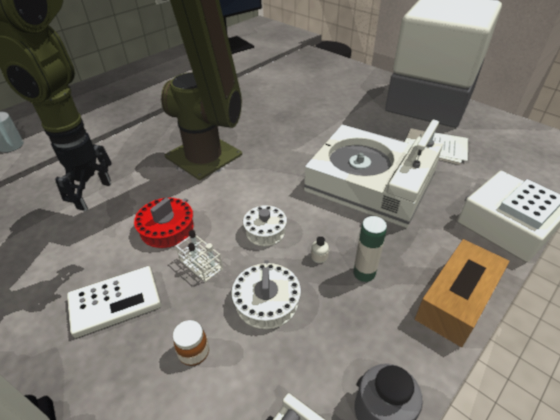

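```bash
cat > h.py <<'E'
from workcell import arm,state,imaging
import cv2,numpy as np
def cam(d,st=None):
    f=210/np.tan(np.radians(d["vertical_fov"]/2))
    if "R" in d: R=np.array(d["R"]);return f,d["cx"],d["cy"],R.T,-R.T@np.array(d["t"])
    H=np.array(d["hand_eye"]);T=st["tool_rot"]
    return f,d["cx"],d["cy"],T@H[:3,:3],st["tool_pos"]+T@H[:3,3]
def ray(c,uv,z):
    f,cx,cy,A,o=c
    uv=np.atleast_2d(uv).astype(float)
    v=np.c_[(uv[:,0]-cx)/f,(uv[:,1]-cy)/f,np.ones(len(uv))]@A.T
    return o+v*((z-o[2])/v[:,2])[:,None]
def proj(c,X):
    f,cx,cy,A,o=c
    p=(np.atleast_2d(X)-o)@A
    return np.c_[f*p[:,0]/p[:,2]+cx,f*p[:,1]/p[:,2]+cy]
def circ(P):
    P=P[:,:2];A=np.c_[2*P,np.ones(len(P))];s=np.linalg.lstsq(A,(P**2).sum(1),rcond=None)[0]
    return s[:2],np.sqrt(s[2]+s[:2]@s[:2])
def down(a): # tool z down, closing axis y at yaw a (rad)
    y=np.array([np.cos(a),np.sin(a),0]);z=np.array([0,0,-1.]);return np.c_[np.cross(y,z),y,z]
E
python3 - <<'E'
from h import *
d=imaging.capture("top");p=d["pixels"];c=cam(d)
for u,v,z in((343,170,.05),(137,206,.1),(140,248,.1),(281,231,.04),(358,250,.06),(258,110,.19),(270,165,.07),(420,182,.08)): print(u,v,ray(c,(u,v),z)[0].round(3))
a=p[125:215,298:388,::-1];b=p[160:260,85:195,::-1]
a=cv2.resize(a,(400,400),interpolation=3);b=cv2.resize(b,(400,400),interpolation=3)
cv2.imwrite("pics/crop1.png",np.hstack([a,b]))
E
```

```text
343 170 [ 0.609 -0.298  0.05 ]
137 206 [0.492 0.251 0.1  ]
140 248 [0.383 0.237 0.1  ]
281 231 [ 0.437 -0.128  0.04 ]
358 250 [ 0.387 -0.336  0.06 ]
258 110 [ 0.727 -0.062  0.19 ]
270 165 [ 0.614 -0.095  0.07 ]
420 182 [ 0.573 -0.503  0.08 ]
```

View pics/crop1.png

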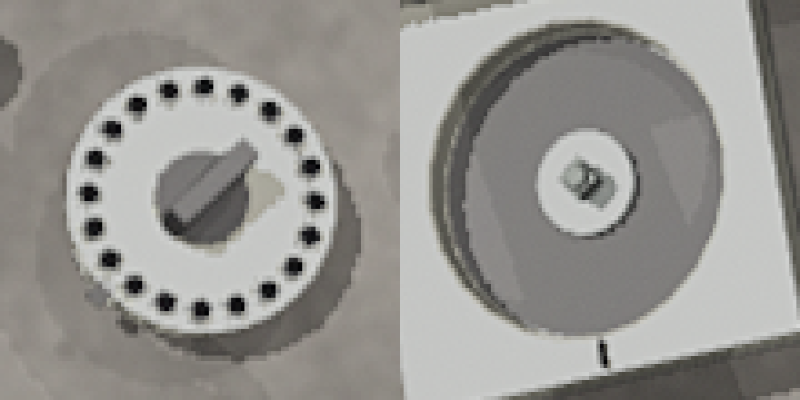

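The carousel is at crop (200,195), with its handle running (170,225)-(250,150) and a grey lug patch near (95,295). The well is centred near full-image (137,206), the mark is at (140,248), and the spindle at crop (590,180). Next I'll look closer with the wrist camera.

```bash
python3 - <<'E'
from h import *
arm.movep([.609,-.298,.30],down(np.radians(-137+180)))
print(state()["joint_pos"].round(1))
arm.sleep(.2)
s=state();d=imaging.capture("wrist");np.savez("w1.npz",**d,**{"tool_pos":s["tool_pos"],"tool_rot":s["tool_rot"]})
a=d["pixels"]
arm.movep([.47,.245,.40],down(np.radians(97)));print(state()["joint_pos"].round(1))
arm.sleep(.2)
s=state();d=imaging.capture("wrist");np.savez("w2.npz",**d,**{"tool_pos":s["tool_pos"],"tool_rot":s["tool_rot"]})
cv2.imwrite("pics/w1.png",a[:,:,::-1]);cv2.imwrite("pics/w2.png",d["pixels"][:,:,::-1])
print(state()["t"])
E
```

```text
[-26.1  30.6  26.8  86.2  -0.   20.9]
[27.5 15.  17.2 92.2 -0.  20.5]
4.3083
```

View pics/w1.png

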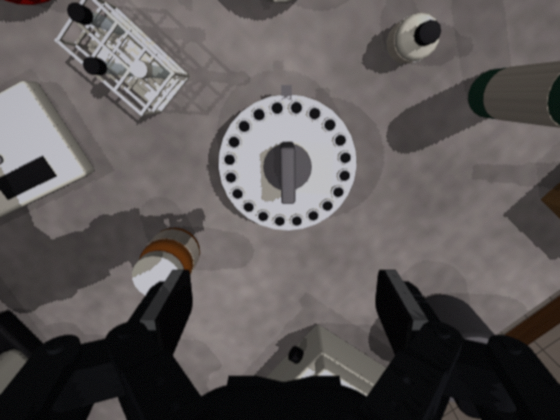

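View pics/w2.png

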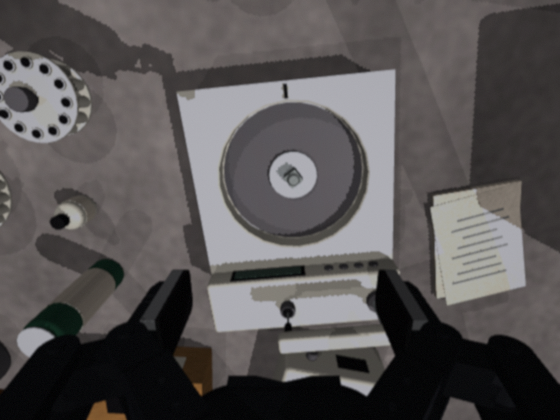

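The carousel is centred near (288,162) in w1, with the handle slab at (288,143)-(288,203) and the lug at (287,92). In w2 the well is near (294,172), the flange (293,175) and the mark (285,91).

```bash
python3 - <<'E'
from h import *
def blobs(m,lo,hi):
    n,l,s,c=cv2.connectedComponentsWithStats(m.astype(np.uint8));return [(c[i],s[i],l==i) for i in range(1,n) if lo<=s[i,4]<=hi]
w=np.load("w1.npz");c=cam(w,w);g=cv2.cvtColor(w["pixels"],cv2.COLOR_RGB2GRAY)
m=np.zeros_like(g);m[85:240,210:365]=g[85:240,210:365]<45
B=[b[0] for b in blobs(m,20,200) if 48<np.hypot(*(b[0]-[288,162]))<66]
P=ray(c,np.array(B),.054);cc,r=circ(P);print("holes",len(B),cc,r)
# plate outline
m=np.zeros_like(g);m[85:240,210:365]=g[85:240,210:365]>170
k=max(cv2.findContours(m,0,1)[0],key=cv2.contourArea)[:,0];h=cv2.convexHull(k)[:,0]
print("plate",circ(ray(c,h,.05)))
print("lug",g[84:104:2,272:302:2])
print(g[135:210:6,272:304:2])
L=ray(c,(287,91),.05)[0,:2];v=cc-L;print("lugyaw",np.degrees(np.arctan2(v[1],v[0])),np.hypot(*v))
a,b=ray(c,[(288,143),(288,203)],.1);v=b-a;print("handle",a,b,(a+b)/2,np.hypot(*v[:2]),np.degrees(np.arctan2(v[1],v[0])))
w=np.load("w2.npz");c=cam(w,w);g=cv2.cvtColor(w["pixels"],cv2.COLOR_RGB2GRAY)
m=np.zeros_like(g);m[145:205,262:325]=g[145:205,262:325]>170
k=max(cv2.findContours(m,0,1)[0],key=cv2.contourArea)[:,0];h=cv2.convexHull(k)[:,0];s,r=circ(ray(c,h,.078));print("flange",s,r)
m=np.zeros_like(g);m[80:102,275:297]=g[80:102,275:297]<60
b=max(blobs(m,5,400),key=lambda b:b[1][4]);print(b[0],b[1]);M=ray(c,b[0],.101)[0,:2];v=s-M;print("mark",M,np.hypot(*v),"yaw",np.degrees(np.arctan2(v[1],v[0])))
# deck hull corners / edge lines
m=((g>140)).astype(np.uint8);m[:60]=0;m[264:]=0;m[:,:170]=0;m[:,405:]=0
k=max(cv2.findContours(m,0,1)[0],key=cv2.contourArea)[:,0]
for nm,sel in (("front",(k[:,0]>200)&(k[:,0]<385)&(k[:,1]<100)),("R",(k[:,0]>388)&(k[:,1]>80)&(k[:,1]<250)),("L",(k[:,0]<212)&(k[:,1]>110)&(k[:,1]<250))):
    Q=ray(c,k[sel],.1)[:,:2].astype(np.float32);l=cv2.fitLine(Q,2,0,.01,.01).ravel();print(nm,len(Q),np.degrees(np.arctan2(l[1],l[0])),l, abs(l[0]*(s[1]-l[3])-l[1]*(s[0]-l[2])))
# well rim top: boundary of the dark near deck
m=np.zeros_like(g);m[95:250,212:375]=(g[95:250,212:375]<165)
k=max(cv2.findContours(m,0,1)[0],key=cv2.contourArea)[:,0];h=cv2.convexHull(k)[:,0];print("well",circ(ray(c,h,.1)))
a=cv2.resize(w["pixels"][140:210,258:328,::-1],(560,560),interpolation=2);cv2.imwrite("pics/sp.png",a)
E
```

```text
holes 20 [ 0.61250407 -0.29851436] 0.07079612516639121
plate (array([ 0.61255475, -0.29842033]), np.float64(0.08348816472963816))
lug [[118 122 121 120 118 114 114 112 111 109 112 115 115 114 114]
 [117 119 119 121 117 101  98  99  99 100 112 115 114 114 114]
 [115 117 119 119 115  99  97  98  99  98 112 113 114 116 115]
 [114 116 116 117 113  99  97  98  98 100 111 115 114 113 117]
 [114 115 114 115 112 100  95  98  97  99 111 114 114 113 114]
 [111 113 119 126 120 103  99  97 100 102 126 130 130 123 119]
 [154 162 169 177 178 155 115 114 148 132 175 185 182 173 169]
 [189 189 190 190 186 160 152 165 159 133 178 189 185 187 190]
 [189 176 181 179 178 177 188 189 181 168 167 173 165 176 180]
 [173 140 105 106 150 179 189 191 188 166 157  99  72 103 162]]
[[191 191 192 191 189 191 191 190 192 191 191 191 191 191 191 192]
 [191 192 191 191 181 150 132 131 124 127 153 187 191 191 190 190]
 [124  76  50  46  37  47  54  52  54  54  54  62  85  89 105 148]
 [ 55  48  48  47  52  83  93  97  96  97  96  77  82  85  87  86]
 [ 56  51  48  48  50  82  95  95  96  99  96  77  82  86  87  86]

[... 540 characters left out ...]
yaw -46.89404968938279 0.08783808827058061
handle [ 0.58819988 -0.27172996  0.1       ] [ 0.63364625 -0.32018941  0.1       ] [ 0.61092306 -0.29595969  0.1       ] 0.06643561559461313 -46.837772496277374
flange [0.49849085 0.26018664] 0.03230061714729507
[285.12903226  90.67741935] [284  85   3  13  31]
mark [0.38402816 0.23485763] 0.11723167569584066 yaw 12.477692811908296
front 184 -77.60469 [ 0.21465524 -0.9766899   0.3704777   0.24230443] 0.1288676512447786
R 169 12.379796 [0.97674793 0.21439092 0.46569508 0.39538082] 0.13908175256915115
L 139 12.461757 [0.97644025 0.21578795 0.5194172  0.1225099 ] 0.13894877567729924
well (array([0.49767921, 0.26068571]), np.float64(0.1065577600535557))
```

View pics/sp.png

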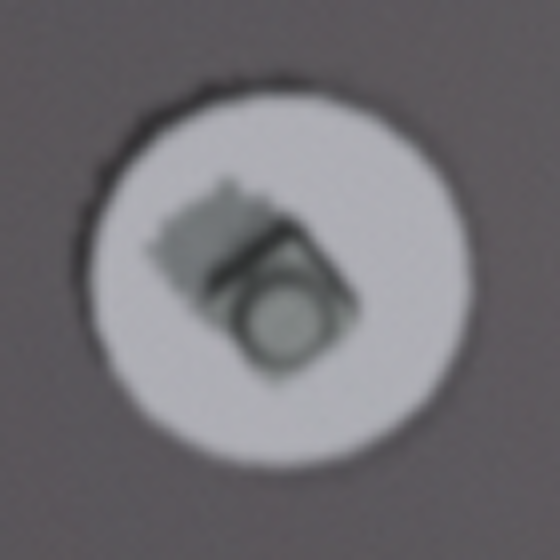

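```bash
python3 - <<'E'
from h import *
w=np.load("w2.npz");c=cam(w,w)
q=np.array([(285,215),(360,305),(278,380),(210,280)])/8+[258-.5,140-.5]
P=ray(c,q,.1);print(P[:,:2],P[:,:2].mean(0))
for i in range(4):
    e=P[(i+1)%4]-P[i];print(np.hypot(*e[:2]),np.degrees(np.arctan2(e[1],e[0]))%90)
print("cone",ray(c,np.array([287,318])/8+[257.5,139.5],.106))
d=imaging.capture("top");c=cam(d);g=cv2.cvtColor(d["pixels"],cv2.COLOR_RGB2GRAY)
def hull(y0,y1,x0,x1,t,z):
    m=np.zeros_like(g);m[y0:y1,x0:x1]=g[y0:y1,x0:x1]>t
    k=max(cv2.findContours(m,0,1)[0],key=cv2.contourArea)[:,0];return circ(ray(c,cv2.convexHull(k)[:,0],z))
print("plate top",hull(130,210,302,385,170,.05),"flange top",hull(185,225,118,155,170,.078))
E
```

```text
[[0.48089618 0.257972  ]
 [0.49520378 0.27310857]
 [0.51047007 0.26061146]
 [0.49391938 0.24647213]] [0.49512235 0.25954104]
0.020828415826037894 46.61267721613511
0.01972909897849252 50.69597066604742
0.021768001496177324 40.50740197249539
0.01737384651886105 48.55454404195527
cone [[0.49755028 0.26034004 0.106     ]]
plate top (array([ 0.61098915, -0.29723166]), np.float64(0.08459998408363253)) flange top (array([0.4968328 , 0.26119179]), np.float64(0.0341061006703592))
```

```bash
python3 - <<'E'
from h import *
R=down(np.radians(43.1))
C=[.6118,-.2979]
arm.movep([.6118,-.2979,.22],R)
arm.movel([*C,.062],.12)
s=state();print(s["tool_pos"],s["force"])
arm.set_gripper(0.0,60)
s=state();print(s["opening"],s["finger_force"],s["force"],s["t"])
arm.movel([*C,.10],.08);arm.sleep(.3);s=state();print(s["opening"],s["force"],s["tool_pos"])
arm.movel([*C,.30],.2)
p=[.4976,.2608]
arm.movep([*p,.30],down(np.radians(136.6)));arm.sleep(.3)
s=state();print(s["opening"],s["force"],s["wrist_torque"],s["tool_pos"],s["joint_pos"].round(1),s["t"])
d=imaging.capture("scene");t=imaging.capture("wrist")
cv2.imwrite("pics/g.png",np.hstack([cv2.resize(d["pixels"][60:260,260:480],(420,382)),cv2.resize(t["pixels"],(380,285)) if 0 else cv2.resize(t["pixels"],(380,382))])[:,:,::-1])
E
```

```text
[ 0.61247756 -0.29822629  0.06294141] [-0.136256    0.30560053  0.2895903 ]
0.01535323450805604 59.15289580821991 [0.20048913 1.59614274 2.13960333] 8.575
0.015383127526222375 [ 0.07418857  0.6990862  -5.33419571] [ 0.61143328 -0.29771632  0.09939059]
0.015255794075139405 [-0.07706529  0.31538793 -3.72536679] [-0.0432886   0.05796082  0.00021417] [0.49791244 0.2604046  0.2999608 ] [ 27.6  17.6   6.1  78.5  -0.  -18.9] 13.0
```

View pics/g.png

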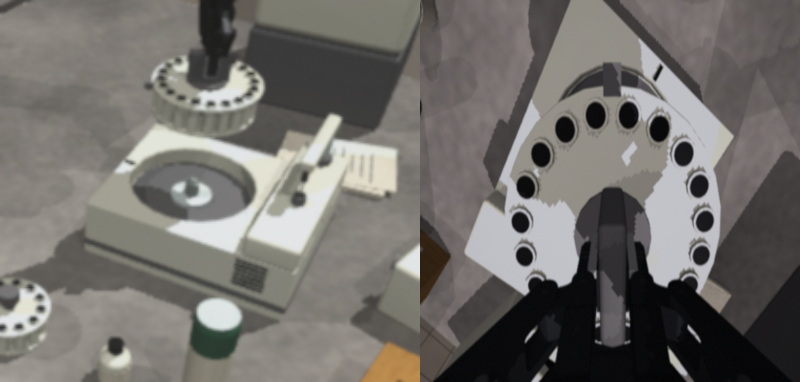

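The carousel hangs level in the grip over the well, with the lug at the top of the wrist view and its rims visible. I'll measure its centre in the hand, then lower it by feel.

```bash
python3 - <<'E'
from h import *
s=state();d=imaging.capture("wrist");c=cam(d,s);g=cv2.cvtColor(d["pixels"],cv2.COLOR_RGB2GRAY)
n,l,st,ce=cv2.connectedComponentsWithStats((g<45).astype(np.uint8))
B=[ce[i] for i in range(1,n) if 200<st[i,4]<1500 and ce[i][1]<290 and abs(st[i,2]-st[i,3])<14 and 120<ce[i][0]<460]
z=s["tool_pos"][2]-.008
P=ray(c,np.array(B),z);cc,r=circ(P);off=cc-s["tool_pos"][:2];print(len(B),cc,r,"offset",off)
off=np.clip(off,-.003,.003) if len(B)>=8 and abs(r-.0708)<.002 else 0*off
p=np.array([.4976,.2608])-off; print(p)
arm.movel([*p,.19],.15);arm.sleep(.3)
f0=state()["force"];print("f0",f0)
zz=.176
while zz>.1395:
    arm.movel([*p,zz],.03);arm.sleep(.08);s=state();f=s["force"]-f0
    print(round(zz,4),s["tool_pos"][2].round(4),f.round(1),s["wrist_torque"].round(2))
    if f[2]>6 or np.hypot(*f[:2])>6: break
    zz-=.002
np.save("p.npy",[*p,zz,*f0]);print(s["t"])
E
```

```text
12 [0.49765092 0.25914092] 0.07050432560034325 offset [-0.00012856 -0.00142298]
[0.49772856 0.26222298]
f0 [ 0.25783923  0.01148889 -5.12547379]
0.176 0.1761 [-0.5 -0.5 -0.1] [-0.    0.03 -0.  ]
0.174 0.174 [-0.2 -0.7  0.3] [ 0.03 -0.03  0.04]
0.172 0.172 [ 1.   0.4 -0.7] [ 0.04 -0.02  0.02]
0.17 0.1699 [-0.9 -0.6 -0. ] [ 0.01  0.01 -0.02]
0.168 0.168 [ 0.2  0.7 -0.1] [ 0.02 -0.02  0.02]
0.166 0.1659 [-0.1  0.4  1.2] [ 0.04 -0.02 -0.01]
0.164 0.1639 [-0.8  0.4 -0.3] [ 0.    0.03 -0.06]
0.162 0.1622 [-0.  -0.3  0.5] [ 0.09 -0.14  0.01]
0.16 0.1599 [ 1.7 -1.1 -0.1] [-0.25 -0.41  0.01]
0.158 0.1578 [ 2.6 -1.3 -0.8] [-0.41 -0.74  0.01]
0.156 0.1559 [ 3.4 -2.1 -0.5] [-0.58 -0.99 -0.04]
0.154 0.154 [ 4.1 -3.2 -0. ] [-0.68 -1.12 -0.03]
0.152 0.1521 [ 3.4 -2.6  0.1] [-0.73 -1.23 -0.02]
0.15 0.15 [ 3.7 -3.2  1.2] [-0.77 -1.23 -0.04]
0.148 0.1479 [ 3.5 -4.2  2.1] [-0.78 -1.18  0.01]
0.146 0.1458 [ 4.4 -2.7  2. ] [-0.8  -1.24 -0.  ]
0.144 0.1437 [ 3.9 -3.4  1.4] [-0.83 -1.27 -0.02]
0.142 0.1417 [ 5.7 -2.8  1.9] [-0.8  -1.27 -0.  ]
20.7
```

It went in on the first fit. I'll relieve the side load, go home onto the flange, then turn to the mark.

```bash
python3 - <<'E'
from h import *
*p,zz,a,b,c0=np.load("p.npy");p=np.array(p);f0=np.array([a,b,c0])
def rd():
    F=[];T=[]
    for _ in range(5):
        arm.sleep(.02);s=state();F.append(s["force"]-f0);T.append(s["wrist_torque"])
    return s,np.mean(F,0),np.mean(T,0)
z=.142
for k in range(5):
    s,f,t=rd();print("rel",p.round(4),f.round(1),t.round(2))
    if np.hypot(*f[:2])<1.2: break
    p=p+.0007*f[:2]/np.hypot(*f[:2]);arm.movel([*p,z],.02)
while z>.136:
    z-=.0005;arm.movel([*p,z],.02);s,f,t=rd();print(round(z,4),s["tool_pos"][2].round(4),f.round(1),t.round(2))
    if f[2]>6: break
np.save("p.npy",[*p,z,*f0]);print(s["t"])
E
```

```text
rel [0.4977 0.2622] [ 4.5 -3.3  1.3] [-0.79 -1.23 -0.05]
rel [0.4983 0.2618] [ 3.5 -1.8  0.6] [-0.44 -1.02 -0.03]
rel [0.4989 0.2615] [ 1.9  0.1 -0. ] [-0.09 -0.5  -0.01]
rel [0.4996 0.2615] [-0.5 -0.2 -0.3] [ 0.01  0.01 -0.04]
0.1415 0.1414 [-0.2 -0.2 -0.2] [-0.03  0.07 -0.01]
0.141 0.1409 [-0.4 -0.5 -0.1] [-0.12  0.15 -0.03]
0.1405 0.1404 [-1.2 -0.6 -0.3] [-0.2   0.21  0.  ]
0.14 0.1402 [-2.3 -1.6  3.2] [-0.37  0.39 -0.01]
0.1395 0.1402 [-4.2 -3.3 10.5] [-0.68  0.87 -0.04]
23.45
```

```bash
python3 - <<'E'
from h import *
*p,zz,a,b,c0=np.load("p.npy");p=np.array(p);f0=np.array([a,b,c0])
off=np.array([-.0001,-.0014]);S=p+off;z=.1402
arm.movel([*p,z],.02)
for y in np.linspace(136.6,102.4,10)[1:]:
    t=np.radians(y-136.6);Q=np.array([[np.cos(t),-np.sin(t)],[np.sin(t),np.cos(t)]])
    q=S-Q@off;arm.movel([*q,z],.02,ori=down(np.radians(y)));arm.sleep(.05);s=state();f=s["force"]-f0
    print(round(y,1),q.round(4),f.round(1),s["wrist_torque"].round(2),s["t"])
    if np.linalg.norm(f)>15: break
    if np.hypot(*f[:2])>2: S=S+.0005*f[:2]/np.hypot(*f[:2])
np.save("p.npy",[*q,z,*f0])
E
```

```text
132.8 [0.4997 0.2615] [-4.3 -2.6  7.5] [-0.44  0.64 -0.19] 24.0
129.0 [0.4994 0.2612] [-2.  -1.7  6.5] [-0.42  0.46 -0.07] 24.3
125.2 [0.4991 0.2609] [-1.5 -2.4  6.1] [-0.35  0.32 -0.02] 24.6
121.4 [0.4989 0.2604] [-1.7  0.6  4.7] [ 0.02  0.24 -0.07] 24.9
117.6 [0.499  0.2604] [-0.5  1.8  4.2] [ 0.21  0.33 -0.03] 25.2
113.8 [0.4991 0.2604] [-1.6  2.6  3.5] [ 0.46  0.37 -0.06] 25.5
110.0 [0.4989 0.2607] [-1.5  2.3  4.3] [ 0.53  0.39 -0.03] 25.8
106.2 [0.4987 0.2611] [-2.6  2.6  5.2] [ 0.33  0.4  -0.09] 26.1
102.4 [0.4984 0.2614] [-2.3  0.1  4.4] [0.14 0.23 0.01] 26.4
```

```bash
python3 - <<'E'
from h import *
arm.set_gripper(.06);arm.sleep(.2);s=state();p=s["tool_pos"];print(s["opening"],s["force"])
arm.movel([p[0],p[1],.24],.1)
arm.movep([.47,.245,.40],down(np.radians(102)));arm.sleep(.3)
s=state();d=imaging.capture("wrist");np.savez("w3.npz",**d,tool_pos=s["tool_pos"],tool_rot=s["tool_rot"])
c=cam(d,s);g=cv2.cvtColor(d["pixels"],cv2.COLOR_RGB2GRAY)
n,l,st,ce=cv2.connectedComponentsWithStats((g<50).astype(np.uint8))
w=proj(c,[.4975,.2605,.132])[0]
B=[ce[i] for i in range(1,n) if 20<st[i,4]<300 and 40<np.hypot(*(ce[i]-w))<75]
for z in(.132,.154):
    P=ray(c,np.array(B),z);print(z,len(B),circ(P))
a=cv2.resize(d["pixels"][70:260,170:410,::-1],(720,570),interpolation=2);cv2.imwrite("pics/pl.png",a);print(s["t"])
E
```

```text
0.060421470650829145 [ 0.77076532  0.5618555  -0.23064469]
0.132 21 (array([0.49706914, 0.26171798]), np.float64(0.071691034097711))
0.154 21 (array([0.49118523, 0.25980792]), np.float64(0.06783703999082542))
29.2333
```

View pics/pl.png

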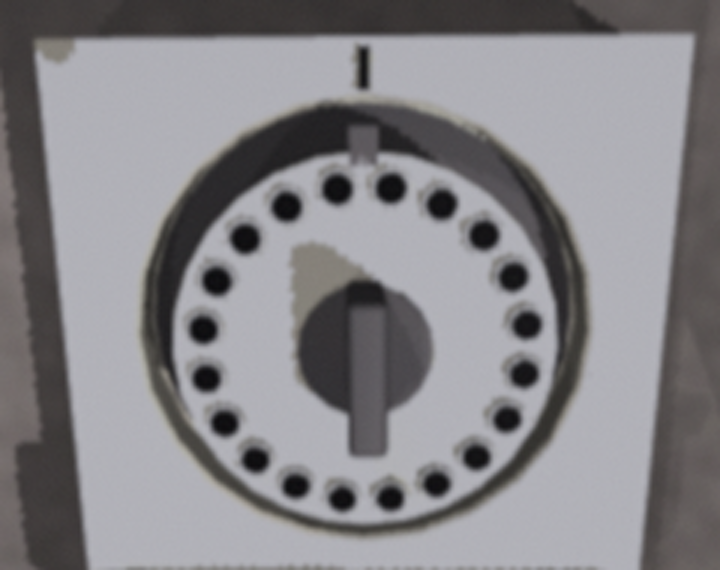

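The carousel is down in the well, with the lug (364,145) pointing at the mark (363,67). I'll check the yaw numerically.

```bash
python3 - <<'E'
from h import *
w=np.load("w3.npz");c=cam(w,w);g=cv2.cvtColor(w["pixels"],cv2.COLOR_RGB2GRAY)
n,l,st,ce=cv2.connectedComponentsWithStats((g<50).astype(np.uint8))
B=np.array([ce[i] for i in range(1,n) if 20<st[i,4]<300 and 40<np.hypot(*(ce[i]-proj(c,[.4975,.2605,.132])[0]))<75])
P=ray(c,B,.132);cc,r=circ(P);k=abs(np.hypot(*(P[:,:2]-cc).T)-r)<.004;P=P[k];cc,r=circ(P);print(k.sum(),cc,r)
px=lambda u,v:np.array([u,v])/3+[169.6,69.6]
def yaw(v):return np.degrees(np.arctan2(v[1],v[0]))
an=np.degrees(np.arctan2(*(P[:,:2]-cc).T[::-1]));ph=np.degrees(np.angle(np.exp(1j*np.radians(an*20)).mean()))/20
print("holes phase mod18",ph%18, "want lug between holes:",(12.43+9)%18)
print("lug",yaw(cc-ray(c,px(364,147),.127)[0,:2]),"mark",yaw(cc-ray(c,px(363,67),.101)[0,:2]))
a,b=ray(c,[px(367,306),px(368,455)],.178);print("handle",yaw((b-a)[:2]))
print(state()["t"])
E
```

```text
20 [0.49848886 0.26010073] 0.07080871397592271
holes phase mod18 3.865052526867499 want lug between holes: 3.4299999999999997
lug 12.680894312690222 mark 12.551802364916458
handle 12.8673038608035
29.2833
```

The ring radius of 70.8 mm at the home height confirms it is seated, and the yaw is within about 0.4°. Handing in.

```bash
python3 -c "
from workcell import arm
print(arm.sign_off())"
```

```text
the job is handed in; nothing more can be done
None
```

The large carousel is on the spindle, home on its flange and released, with its lug within about 0.4° of the mark; I handed the job in at about 29 s of the 64 s allowed.

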